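Set the rock painting on the table easel

TASK

Take the small canvas with the ochre rock painting out of the drying rack and stand it on the easel's narrow sloping ledge, painted side facing out, its back leaning flat against the two rails. Lower it into place rather than dropping it, and let it stand by itself. Then slide the red stop along the ledge until the canvas is held between the two stops without side play, and leave everything else where it is.

Things in the scene. Friction and masses are not known exactly. Their poses are not given: they have to be found in the camera images.
- canvas: The canvas to move: rigid, 150 mm wide (y) x 16 thick (x) x 110 high (z), 0.1-0.21 kg. Painted side (+x): ochre and brown rocks under a pale sky; all its edges ochre; bare wooden stretcher behind (-x). Origin: centre of its underside. Starts upright in one of the rack's three slots, painted side away from the robot. Can be pinched across its thickness at the middle of its top edge.
- canvas_face (a point): Centre of the canvas's painted side: 8 mm in front (+x) and 55 mm above the canvas's origin.
- rack: Drying rack, fixed: plywood plank 200 (x) x 130 (y) x 10 mm with three cross slots at x = -70, 0, +70 mm, each 19 mm wide between batten stubs that rise 24 mm above the plank. The canvases stand on the plank. Origin: centre of the plank's underside.
- easel_rest: Sloped rest of the wooden table easel, fixed, leaning back 18 degrees towards the robot. Origin: where ledge top and rail fronts meet, midway between the rails, 50 mm above the table. x: out from the rails, away from the robot, rising 18 degrees; y: along the ledge, level; z: up along the rails. A well-placed canvas has its axes parallel to these, underside at z = 0, origin at x = 8 mm.
- ledge_lip (a point): Middle of the top of the ledge's front lip, at (28.5, 0, 5) mm in the rest's frame. The lip is 5 mm thick and rises 5 mm above the ledge; the ledge top is the plane z = 0 of the rest's frame, 26 mm deep from the rails to the lip, and runs from y = -205 to +110 mm.
- rail_top (a point): Top of the rail at +y, on its front face, at (0, 40, 75) mm in the rest's frame. Two rails 20 mm wide stand at y = -40 and +40 mm, front faces at x = 0, up to z = 75 mm. Between them there is only a low crossbar at z = 18 to 32 mm: the space behind the canvas's upper middle is free.
- fixed_stop (a point): Dark wooden fixed stop at the +y end of the ledge: foot of its inner face, at (10, 85, 0) mm in the rest's frame. 20 mm deep (x), 30 mm high.
- stop (a joint): Position (m) of the red sliding stop, 0 to 0.10, growing along the rest's +y towards the fixed stop; it stays where left and slides with about 1.5 N. Its inner face is at y = -135 mm + joint in the rest's frame: the clear width between the stops is 220 mm - joint (150 mm at 0.070). It can push the canvas sideways along the ledge.
- stop_post (a point): Centre of the top of the red stop's post: 20 x 20 mm across (sides along the rest's x and y), top 95 mm above the ledge along the rest's z; pinch or push its upper 60 mm. Its axis is 40 mm outside (-y of) the stop's inner face, at x = 10 mm in the rest's frame. The stop's foot is 20 mm deep, 50 long, 30 high.
- sea_canvas: A canvas of the same build as canvas (150 x 16 x 110 mm), in another slot of the rack; a bystander, not to be moved. Origin: centre of its underside. Blue edges, a blue and white seascape.
- meadow_canvas: A canvas of the same build as canvas (150 x 16 x 110 mm), in another slot of the rack; a bystander, not to be moved. Origin: centre of its underside. Green edges, green hills.
- ochre_tin: Bystander: paint tin, 72 mm across, 75 mm high, ochre paint on top. Origin: centre of its underside.
- blue_tin: Bystander: paint tin, 90 mm across, 100 mm high, blue paint on top. Origin: centre of its underside.
- cup: Bystander: pale blue mixing cup, 72 mm across, 80 mm high. Origin: centre of its underside.
- jar: Bystander: jar with a white cap, 60 mm across, 85 mm high. Origin: centre of its underside.
- brush: Bystander: brush lying on the table.
- spreader: Bystander: spatula lying on the table.
Not all that is in view belongs to the job. What is shaped like the canvas but yellow is not meant.

How it is judged:
On the way:
1. The rock canvas stands by itself on the ledge, leaning flat on the rails, painted side out, with the gripper off it (z of canvas in the frame of easel_rest between -0.004 and 0.004 m and x of canvas in the frame of easel_rest between 0.004 and 0.014 m and x of canvas_face in the frame of easel_rest above 0.011 m and angle between the z axis of canvas and the z axis of easel_rest, either way round below 0.08 rad and angle between the y axis of canvas and the y axis of easel_rest, either way round below 0.08 rad and y of canvas in the frame of easel_rest between -0.06 and 0.014 m and contact force between canvas and the fingers below 0.05 N and linear speed of canvas below 0.02 m/s), for 0.2 s.
At the end, for the whole second after the job is handed in: The rock canvas stands painted side out on the ledge (within 4 mm), back within 6 mm of the rails, axes within 0.08 rad of the rest's, between the stops, at rest, off the fingers; the red stop leaves at most 4 mm of side play (joint 0.066 to 0.075) (all of step 1 and value of joint stop between 0.066 and 0.075 m); the robot touches nothing.
It fails at once if another canvas, a tin, the cup, the jar, the brush or the spatula is moved more than 40 mm (distance of any of sea_canvas, meadow_canvas, ochre_tin, blue_tin, cup, jar, brush, spreader from where it was at the start of the episode above 0.04 m).
It fails at once if the rock canvas is dropped (moves faster than 0.6 m/s with the fingers off it) (contact force between canvas and the fingers below 0.05 N and linear speed of canvas above 0.6 m/s).
It also fails if it takes over 51 s, if anything falls off the work surface, if the arm or the gripper's body presses on something with over 40 N, if the wrist force passes 120 N, or if a joint passes its speed limit or range.

ROBOT

A 7-joint arm with a two-finger parallel gripper is mounted at the origin on the work surface. World frame = base frame: x ahead of the robot, y to its left, z up, the work surface at z = 0. Lengths are in m, angles in rad, forces in N, time in s.
With the tool pointing down it reaches from about 0.4 to 0.9 m from the base axis. Payload 5.5 kg.
Tool frame: the origin (TCP) lies midway between the tips of the shut fingers; the grasp point (between the pads) lies 19 mm behind it; z points along the fingers, y is the line along which they close (so a half turn about z gives the same grasp; the last joint's range is limited). The gripper opens to 92 mm and grips with 3 to 60 N. Pads are 19 mm wide; open, the fingers measure 130 mm over their backs; the gripper's body (75 mm by 190 mm) begins 47 mm behind the grasp point.
Start: joints at [-0.96, 0.501, -0.427, 1.55, 0.221, 1.138, -0.21], TCP at [0.222, 0.611, 0.227] pointing down, gripper open.
Joint ranges: [-2.88, 2.88], [-0.31, 2.03], [-1.54, 1.56], [0.2, 2.42], [-1.41, 4.55], [0.19, 2.02], [-2.57, 2.57]. Speed limits (rad/s): [2.57, 2.57, 3.14, 3.14, 3.14, 3.14, 3.14].

INTERFACE

Orientations are given as a unit quaternion [w, x, y, z].
In Python, from workcell import * gives the robot as it stands. The module is installed in compiled form; this text tells all that it offers.
- The arm moves only by the shell command python3 -m pendant 'ROWS' [FORCE]. ROWS is a JSON object of lists of equal length, an entry for each row: "jaw": the opening, from 0 (shut) to 1 (fully open); "slide": the shift along the tool's x, y, z in cm, a list of three; "spin": the turn about the tool's z in degrees. In form: {"jaw": [jaw, ...], "slide": [[dx, dy, dz], ...], "spin": [spin, ...]}. A call has 1 to 20 rows; each row is the pose to reach, as a shift and turn from the pose commanded when the call began, along the tool's axes at that moment; what a row does not reach only later rows make up. A row lasts 1/10 s, in which the tool goes at most 50 mm and 8.59 degrees, less where a joint would pass 70% of its speed; a pose out of reach is approached as far as the arm can. A call with a gripper value outside its range is refused whole. The fingers move at their own pace and stop on an object; FORCE is the grip in N (left out, the last holds). Time passes only in rows, so rows that repeat a pose let the fingers close. It gives the time, the measured TCP pose, the force, the opening and the grip force at its end, in the units of the state.
- get_obs(): the state, without advancing time (a new reading comes with each control period).
- snapshot(name): name is "scene" or "top"; returns the picture (480x640x3 uint8, blue, green, red); there is no depth.
- camera_model(name): a dict with "K" (3x3 intrinsics, pixels), "dist" ([k1, k2, p1, p2, k3] as OpenCV has them; the pictures are not rectified), "cam_to_world" (4x4, takes a point from camera to world coordinates). Camera axes: x right, y down, z forward; pixel columns grow to the right and rows downward; lengths in m; the calibration is good to about 2 mm. A picture is of the moment at which its call begins. camera_model takes no time and is no camera call.
- job_done(): hands the job in; it is judged then, once.
The state is a dict: "clock": time; "joint_pos": joint angles; "joint_velocities": joint speeds; "effort": joint torques, N m; "eef_pos": TCP position; "orientation": TCP orientation; "wrist_force": force on the tool from outside, world axes, zero at the start; "ft_torque": the same for the moment, N m; "grip_width": opening from 0.0 (shut) to 1.0 (fully open); "finger_force": force on a finger pad.
Only numpy, scipy, OpenCV 4.12 (cv2) and the standard library are available. Lean on these libraries where they do the work, as an engineer would, in place of code of your own. Each camera call takes 0.05 s, during which the arm holds its last target. There are 200 camera calls.

## Working session

There is one attempt and no reset: what is moved stays moved. The work goes in short steps, Python scripts to look and compute and a shell command to move; the robot and the scene stay as the last step left them, time stands still between calls to the robot, and variables do not carry over. Pictures are saved under pics/ and viewed, at most 15 in all, crops included, and the job is handed in when it is done.

```bash
mkdir -p pics
python3 - <<'E'
from workcell import *
import cv2
for n in("scene","top"):
    cv2.imwrite(f"pics/{n}0.png",snapshot(n))
    m=camera_model(n);print(n,m)
o=get_obs();print(o)
E
```

```text
scene {'K': array([[512.8576739 ,   0.        , 317.96748167],
       [  0.        , 512.8576739 , 244.40444783],
       [  0.        ,   0.        ,   1.        ]]), 'dist': array([-0.1079765,  0.       ,  0.       ,  0.       ,  0.       ]), 'cam_to_world': array([[ 0.85479585,  0.35861234, -0.37512829,  1.22754595],
       [ 0.51895457, -0.59511458,  0.61361616, -1.17315147],
       [-0.00319398, -0.71919109, -0.69480499,  1.32983455],
       [ 0.        ,  0.        ,  0.        ,  1.        ]])}
top {'K': array([[470.76118371,   0.        , 319.05577053],
       [  0.        , 470.76118371, 237.47500562],
       [  0.        ,   0.        ,   1.        ]]), 'dist': array([-0.08630445,  0.        ,  0.        ,  0.        ,  0.        ]), 'cam_to_world': array([[-1.68011515e-03, -9.87973171e-01,  1.54616269e-01,
         2.76503410e-01],
       [-9.99848205e-01,  4.34101818e-03,  1.68737054e-02,
        -1.05685718e-01],
       [-1.73419602e-02, -1.54564449e-01, -9.87830495e-01,
         1.75775193e+00],
       [ 0.00000000e+00,  0.00000000e+00,  0.00000000e+00,
         1.00000000e+00]])}
{'clock': 0.1, 'joint_pos': array([-0.95979624,  0.50175757, -0.4267913 ,  1.55135302,  0.22081536,
        1.13831623, -0.21029056]), 'joint_velocities': array([-0.00036286, -0.00091964, -0.00165862, -0.00337534,  0.00164319,
       -0.00121964,  0.00011491]), 'effort': array([-1.08192864e-02, -5.67882049e+01, -5.83821505e+00, -2.79911470e+01,
       -6.89656846e-02,  2.40788661e-02,  4.54464976e-05]), 'eef_pos': array([0.22137239, 0.61045846, 0.22577532]), 'orientation': array([-1.71907059e-04,  1.72999437e-01,  9.84921522e-01, -8.72690515e-04]), 'wrist_force': array([-3.80077749e-04, -3.22932731e-01, -7.73341166e-01]), 'ft_torque': array([-0.00827565,  0.02516091, -0.02246548]), 'finger_force': 0.0, 'grip_width': 1.000170065978306}
```

View pics/scene0.png

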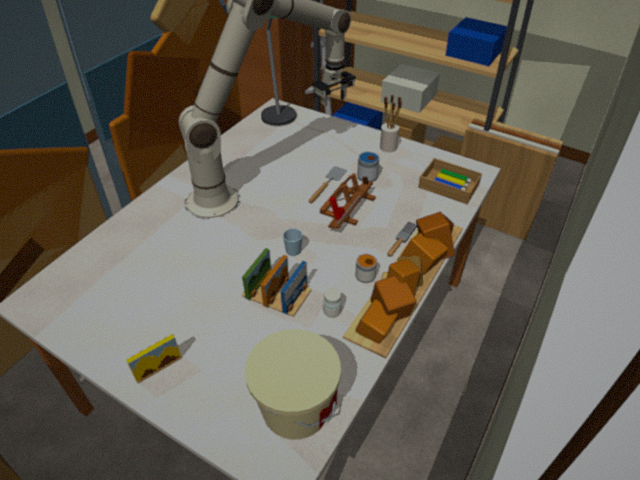

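View pics/top0.png

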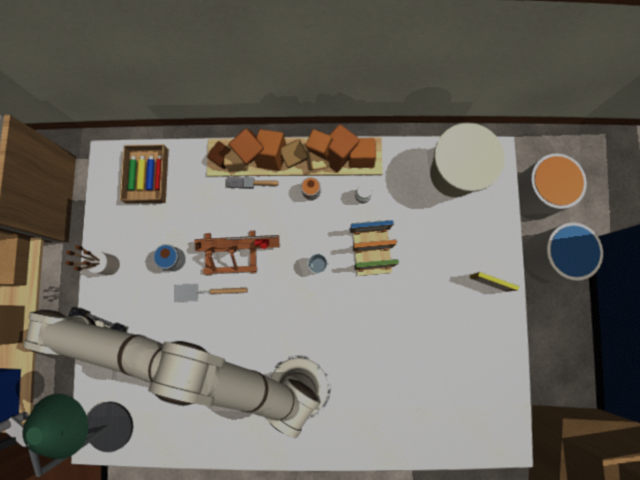

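Scene view: the upright canvases in the rack are green (258,272), ochre-brown (275,282) and blue (297,287), and the yellow decoy stands alone at (155,357). The ochre board with blocks at (400,290) is clutter. I choose the middle one (scene 275,282; top 375,244). The easel is at scene (347,200) and top (237,250). Next is a close crop of each.

Run:
```python
import cv2,numpy as np
s=cv2.imread("pics/scene0.png");t=cv2.imread("pics/top0.png")
def crop(im,x,y,w,h,k):
    c=cv2.resize(im[y:y+h,x:x+w],None,fx=k,fy=k,interpolation=cv2.INTER_CUBIC)
    for i in range(0,w,10):
        cv2.line(c,(i*k,0),(i*k,8 if i%50 else 20),(255,255,255),1)
    for i in range(0,h,10):
        cv2.line(c,(0,i*k),(8 if i%50 else 20,i*k),(255,255,255),1)
    return c
# scene
cv2.imwrite("pics/c1.png",np.hstack([crop(s,230,235,80,80,5),crop(s,310,160,80,80,5)]))
cv2.imwrite("pics/c2.png",np.hstack([crop(t,340,210,66,72,6),crop(t,190,220,66,72,6)]))
cv2.imwrite("pics/c3.png",crop(t,188,225,98,55,8))
```

```text
(no output)
```

View pics/c1.png

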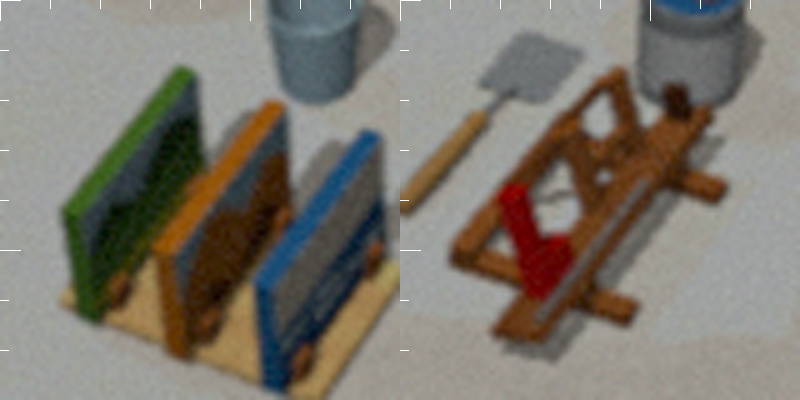

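View pics/c2.png

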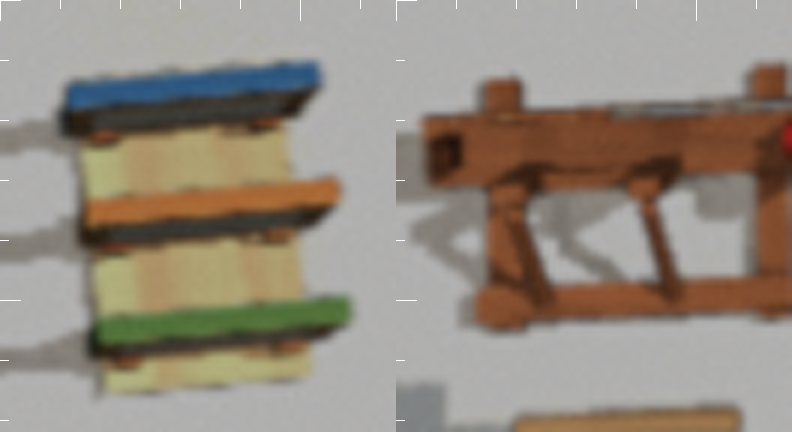

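View pics/c3.png

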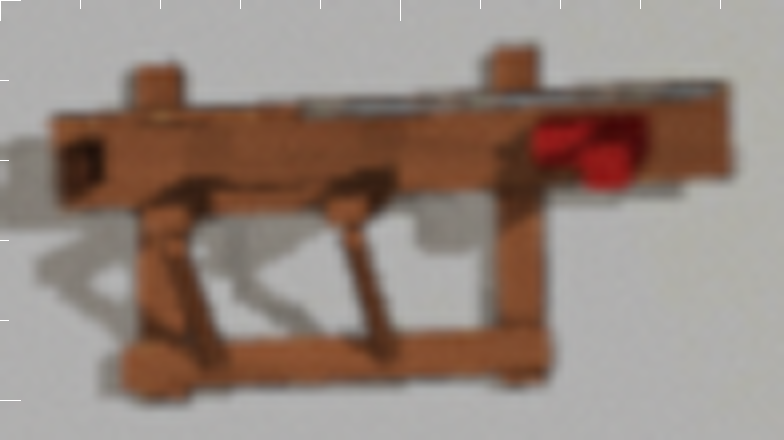

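The crops confirm it: the middle canvas has ochre edges and brown rocks under a grey sky on its +x side. The red stop is at the -y end of the ledge and the fixed stop at the +y end. I'll fit both poses from corner pixels.

```bash
cat > h.py <<'E'
from workcell import *
import cv2,numpy as np
from scipy.optimize import least_squares
from scipy.spatial.transform import Rotation as R
def proj(P,n):
    m=camera_model(n);T=np.linalg.inv(m["cam_to_world"])
    return cv2.projectPoints(np.array(P,float).reshape(-1,3),cv2.Rodrigues(T[:3,:3])[0],T[:3,3],m["K"],np.array(m["dist"]))[0].reshape(-1,2)
def rest(x,y,yaw): # z up along rails leaning to -x (before yaw)
    return R.from_euler("z",yaw)*R.from_euler("y",-18,degrees=True),np.array([x,y,.05])
S1=lambda u,v:(230+u/5,235+v/5)
S2=lambda u,v:(310+(u-400)/5,160+v/5)
T1=lambda u,v:(340+u/6,210+v/6)
T3=lambda u,v:(188+u/8,225+v/8)
E
python3 - <<'E'
from h import *
h=.008;w=.075
C=[("scene",(-h,-w,.11),S1(155,246)),("scene",(h,-w,.11),S1(183,258)),("scene",(-h,w,.11),S1(270,102)),("scene",(h,w,.11),S1(288,109)),
("scene",(-h,-w,0),S1(168,352)),("scene",(h,-w,0),S1(190,359)),
("top",(h,w,.11),T1(83,204)),("top",(-h,w,.11),T1(88,227)),("top",(h,-w,.11),T1(337,178)),("top",(-h,-w,.11),T1(340,203))]
def res(p):
    A=R.from_euler("z",p[2]);o=[]
    for n,q,px in C:o.append(proj(A.apply(q)+[p[0],p[1],.01],n)[0]-px)
    return np.array(o)
s=least_squares(lambda p:res(p).ravel(),[.55,-.22,0],loss="soft_l1");print("canvas",s.x);print(res(s.x).round(1).tolist())
E_=[("top",(.031,.11,.005),T3(52,115)),("top",(.031,-.205,.005),T3(728,82)),("top",(.01,.085,.03),T3(103,164)),("top",(.01,None,.03),T3(532,140)),("top",(.01,"p",.095),T3(606,164)),
("scene",(.031,.11,.005),S2(712,112)),("scene",(.01,"p",.095),S2(514,191)),("top",(0,.04,.075),T3(165,207)),("top",(0,-.04,.075),T3(350,197))]
def re(p):
    A,t=rest(*p[:3]);o=[]
    for n,q,px in E_:
        q=list(q)
        if q[1] is None:q[1]=-.135+p[3]
        if q[1]=="p":q[1]=-.175+p[3]
        o.append(proj(A.apply(q)+t,n)[0]-px)
    return np.array(o)
s=least_squares(lambda p:re(p).ravel(),[.5,.2,0,.02],loss="soft_l1");print("rest",s.x);print(re(s.x).round(1).tolist())
o=get_obs();print(R.from_quat(np.roll(o["orientation"],-1)).as_matrix().round(3))
E
```

```text
canvas [ 0.51297784 -0.27524359  0.10134625]
[[-0.3, -0.4], [-1.5, -1.1], [-0.8, -2.0], [-0.1, -2.0], [-0.1, 0.5], [-0.3, 0.8], [-0.0, -1.2], [-0.3, -0.5], [-0.0, -1.3], [0.1, -1.0]]
rest [0.51438462 0.27117468 0.04744519 0.01909011]
[[-0.2, -0.2], [0.5, -0.4], [-1.1, 0.2], [0.2, 0.4], [-0.1, -0.0], [-0.4, -2.3], [-0.8, -0.8], [0.8, -0.8], [0.1, -0.7]]
[[-0.94   0.341 -0.001]
 [ 0.341  0.94  -0.002]
 [ 0.    -0.002 -1.   ]]
```

```bash
sed -i 's/^S1.*/S1=lambda u,v:(229.6+u\/5,234.6+v\/5)/;s/^S2.*/S2=lambda u,v:(309.6+(u-400)\/5,159.6+v\/5)/;s/^T1.*/T1=lambda u,v:(339.58+u\/6,209.58+v\/6)/;s/^T3.*/T3=lambda u,v:(187.56+u\/8,224.56+v\/8)/' h.py
cat >> h.py <<'E'
def to(x,y,z,ang=None):
    "slide (cm) and spin (deg) to bring the TCP to x,y,z with tool y at world angle ang (deg)"
    o=get_obs();M=R.from_quat(np.roll(o["orientation"],-1)).as_matrix()
    a=np.degrees(np.arctan2(M[1,1],M[0,1]))
    print("t",round(o["clock"],2),"p",o["eef_pos"].round(4),"ang",a.round(2),"slide",(M.T@(np.array([x,y,z])-o["eef_pos"])*100).round(2),"spin",None if ang is None else round((a-ang+180)%360-180,2))
E
python3 - <<'E'
from h import *
h=.008;w=.075
C=[("scene",(-h,-w,.11),S1(155,246)),("scene",(h,-w,.11),S1(183,258)),("scene",(-h,w,.11),S1(270,102)),("scene",(h,w,.11),S1(288,109)),
("top",(h,w,.11),T1(83,204)),("top",(-h,w,.11),T1(88,227)),("top",(h,-w,.11),T1(337,178)),("top",(-h,-w,.11),T1(340,203))]
def res(p):
    A=R.from_euler("z",p[2])
    return np.array([proj(A.apply(q)+[p[0],p[1],.01],n)[0]-px for n,q,px in C])
s=least_squares(lambda p:res(p).ravel(),[.55,-.22,0],loss="soft_l1");print("canvas top edge",s.x);print(res(s.x).round(1).tolist())
E_=[("top",(.031,.11,.005),T3(52,115)),("top",(.031,-.205,.005),T3(728,82)),("top",(.01,.085,.03),T3(103,164)),("top",(.01,None,.03),T3(532,140)),("top",(.01,"p",.095),T3(606,164)),
("scene",(.031,.11,.005),S2(712,112)),("scene",(.01,"p",.095),S2(514,191)),("top",(0,.04,.075),T3(165,207)),("top",(0,-.04,.075),T3(350,197))]
def re(p):
    A,t=rest(*p[:3]);o=[]
    for n,q,px in E_:
        q=list(q)
        if q[1] is None:q[1]=-.135+p[3]
        if q[1]=="p":q[1]=-.175+p[3]
        o.append(proj(A.apply(q)+t,n)[0]-px)
    return np.array(o)
s=least_squares(lambda p:re(p).ravel(),[.5,.2,0,.02],loss="soft_l1");print("rest",s.x);print(re(s.x).round(1).tolist())
to(.5,.2,.27,6)
E
```

```text
canvas top edge [ 0.51271364 -0.27503749  0.09939252]
[[0.1, -0.1], [-1.1, -0.8], [-0.4, -1.7], [0.3, -1.6], [0.4, -0.7], [0.0, -0.1], [0.4, -0.8], [0.4, -0.5]]
rest [0.5152241  0.2725058  0.04800535 0.01896048]
[[-0.1, 0.1], [0.6, -0.2], [-1.0, 0.4], [0.3, 0.6], [-0.0, 0.1], [0.3, -2.0], [0.0, -0.5], [0.9, -0.6], [0.1, -0.5]]
t 0.1 p [0.2214 0.6105 0.2258] ang 70.08 slide [-40.18 -29.1   -4.37] spin 64.08
```

```bash
python3 -m pendant '{"jaw":[0.5,0.5,0.5,0.5,0.5,0.5,0.5,0.5,0.5,0.5,0.5,0.5,0.5],"slide":[[-40.2,-29.1,-4.4],[-40.2,-29.1,-4.4],[-40.2,-29.1,-4.4],[-40.2,-29.1,-4.4],[-40.2,-29.1,-4.4],[-40.2,-29.1,-4.4],[-40.2,-29.1,-4.4],[-40.2,-29.1,-4.4],[-40.2,-29.1,-4.4],[-40.2,-29.1,-4.4],[-40.2,-29.1,-4.4],[-40.2,-29.1,-4.4],[-40.2,-29.1,-4.4]],"spin":[64,64,64,64,64,64,64,64,64,64,64,64,64]}' 20; python3 -c "
from h import *
to(.5125,-.275,.2,5.7)"
```

```text
clock: 1.4
eef_pos: [0.4992, 0.2018, 0.2702]
orientation: [-0.001, 0.668, 0.744, -0.0]
wrist_force: [-0.7, 0.5, 0.0]
grip_width: 0.501
finger_force: 0.0
t 1.4 p [0.4992 0.2018 0.2702] ang 6.18 slide [-47.55  -3.8    7.  ] spin 0.48
```

```bash
python3 -m pendant '{"jaw":[0.5,0.5,0.5,0.5,0.5,0.5,0.5,0.5,0.5,0.5,0.5,0.5,0.5],"slide":[[-47.5,-3.8,7],[-47.5,-3.8,7],[-47.5,-3.8,7],[-47.5,-3.8,7],[-47.5,-3.8,7],[-47.5,-3.8,7],[-47.5,-3.8,7],[-47.5,-3.8,7],[-47.5,-3.8,7],[-47.5,-3.8,7],[-47.5,-3.8,7],[-47.5,-3.8,7],[-47.5,-3.8,7]],"spin":[0.5,0.5,0.5,0.5,0.5,0.5,0.5,0.5,0.5,0.5,0.5,0.5,0.5]}'
python3 - <<'E'
from h import *
to(.5125,-.275,.097,5.7)
s=snapshot("scene");t=snapshot("top")
z=lambda im,x,y:cv2.resize(im[y:y+80,x:x+80],None,fx=5,fy=5,interpolation=cv2.INTER_CUBIC)
cv2.imwrite("pics/g1.png",np.hstack([z(s,230,225),z(t,335,205)]))
E
```

```text
clock: 2.7
eef_pos: [0.5137, -0.2728, 0.2005]
orientation: [-0.001, 0.67, 0.742, 0.001]
wrist_force: [0.4, 0.9, -0.1]
grip_width: 0.499
finger_force: 0.0
t 2.7 p [ 0.5137 -0.2728  0.2005] ang 5.8 slide [-0.23 -0.14 10.35] spin 0.1
```

View pics/g1.png

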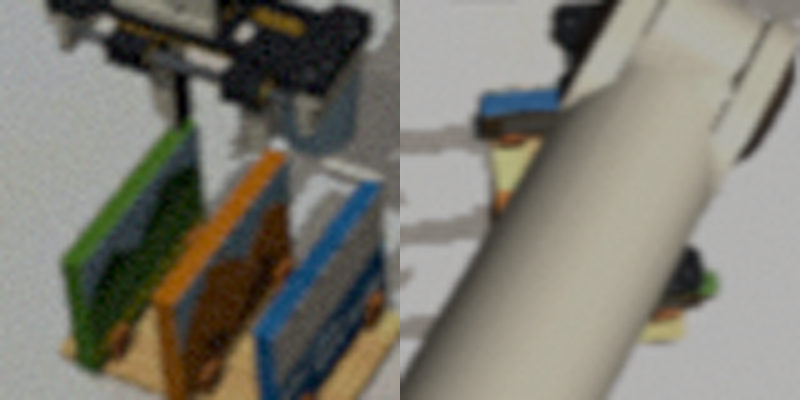

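The scene crop shows the open fingers at about (263,246) and (279,254), straddling the ochre edge's plane between green and blue. The top view is hidden by the arm. Descending and gripping.

```bash
python3 -m pendant '{"jaw":[0.5,0.5,0.5,0.5,0.5,0.2,0.1,0.1,0.1,0.1],"slide":[[-0.2,-0.1,3],[-0.2,-0.1,6],[-0.2,-0.1,9],[-0.2,-0.1,10.4],[-0.2,-0.1,10.4],[-0.2,-0.1,10.4],[-0.2,-0.1,10.4],[-0.2,-0.1,10.4],[-0.2,-0.1,10.4],[-0.2,-0.1,10.4]],"spin":[0,0,0,0,0,0,0,0,0,0]}' 20
```

```text
clock: 3.8
eef_pos: [0.5125, -0.2782, 0.0976]
orientation: [0.001, 0.672, 0.741, 0.0]
wrist_force: [-0.8, 0.1, 3.8]
grip_width: 0.175
finger_force: 20.0
```

```bash
python3 -m pendant '{"jaw":[0.1,0.1,0.1,0.1,0.1,0.1,0.1,0.1],"slide":[[0,0,-2],[0,0,-5],[0,0,-8.5],[0,0,-12],[0,0,-16],[0,0,-19.5],[0,0,-19.5],[0,0,-19.5]],"spin":[0,0,0,0,0,0,0,0]}'; python3 -c "
from h import *
to(.526,.270,.29,2.75)"
```

```text
clock: 4.6
eef_pos: [0.512, -0.278, 0.2921]
orientation: [0.001, 0.672, 0.741, 0.0]
wrist_force: [0.0, 0.2, -2.5]
grip_width: 0.173
finger_force: 20.0
t 4.6 p [ 0.512  -0.278   0.2921] ang 5.57 slide [54.4   6.72  0.2 ] spin 2.82
```

```bash
python3 -m pendant '{"jaw":[0.1,0.1,0.1,0.1,0.1,0.1,0.1,0.1,0.1,0.1,0.1,0.1,0.1,0.1,0.1,0.1,0.1,0.1],"slide":[[3,0.4,0],[7,0.9,0],[11,1.4,0],[15,1.8,0],[19,2.3,0],[23,2.8,0],[27,3.3,0],[31,3.8,0],[35,4.3,0],[39,4.8,0],[43,5.3,0],[47,5.8,0],[50,6.2,0],[52.5,6.5,0],[54,6.7,0],[54.4,6.7,0],[54.4,6.7,0],[54.4,6.7,0]],"spin":[2.8,2.8,2.8,2.8,2.8,2.8,2.8,2.8,2.8,2.8,2.8,2.8,2.8,2.8,2.8,2.8,2.8,2.8]}'
python3 - <<'E'
from h import *
to(.526,.270,.155,2.75)
s=snapshot("scene");t=snapshot("top")
z=lambda im,x,y:cv2.resize(im[y:y+100,x:x+100],None,fx=4,fy=4,interpolation=cv2.INTER_CUBIC)
cv2.imwrite("pics/g2.png",np.hstack([z(s,300,130),z(t,185,195)]))
E
```

```text
clock: 6.4
eef_pos: [0.5261, 0.268, 0.2913]
orientation: [0.0, 0.691, 0.723, -0.001]
wrist_force: [-0.2, -0.3, -2.0]
grip_width: 0.172
finger_force: 20.0
t 6.4 p [0.5261 0.268  0.2913] ang 2.65 slide [2.200e-01 1.000e-02 1.363e+01] spin -0.1
```

View pics/g2.png

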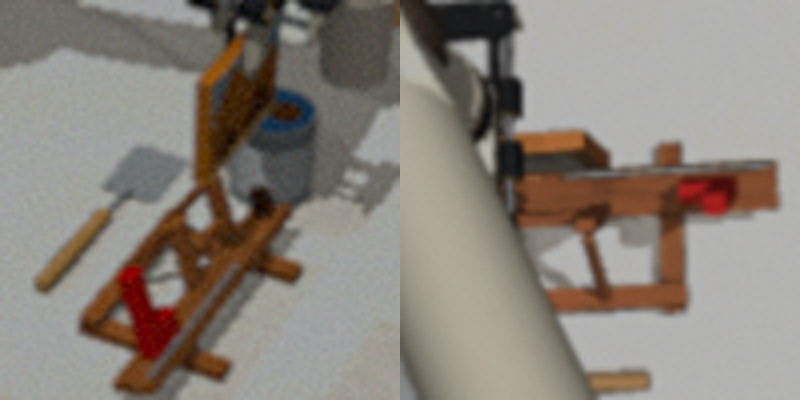

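The canvas hangs upright over the easel, with its near end at scene (350,148)–(352,176). Top: near top corner about (232,229), lower corner about (237,235). Checking the prediction against that.

Run:
```python
from h import *
A=R.from_euler("z",2.65,degrees=True)
for n in("scene","top"):
  for q in [(-.008,-.075,.11),(.008,-.075,.11),(-.008,-.075,0),(.008,-.075,0),(.008,.075,.11),(.008,.075,0)]:
    p=proj(A.apply(q)+[.526,.271,.2037],n)[0]
    print(n,q,((p-([300,130] if n=="scene" else [185,195])+.375)*4+([0,0] if n=="scene" else [400,0])).round(0))
```

```text
scene (-0.008, -0.075, 0.11) [198.  79.]
scene (0.008, -0.075, 0.11) [214.  84.]
scene (-0.008, -0.075, 0) [193. 179.]
scene (0.008, -0.075, 0) [209. 184.]
scene (0.008, 0.075, 0.11) [284.   5.]
scene (0.008, 0.075, 0) [276. 103.]
top (-0.008, -0.075, 0.11) [584. 149.]
top (0.008, -0.075, 0.11) [584. 129.]
top (-0.008, -0.075, 0) [611. 171.]
top (0.008, -0.075, 0) [610. 152.]
top (0.008, 0.075, 0.11) [396. 139.]
top (0.008, 0.075, 0) [435. 161.]
```

```bash
python3 -m pendant '{"jaw":[0.1,0.1,0.1,0.1,0.1,0.1,0.1,0.1,0.1],"slide":[[0.2,-0.1,2],[0.2,-0.1,5],[0.2,-0.1,8],[0.2,-0.1,11],[0.2,-0.1,12.5],[0.2,-0.1,13.5],[0.2,-0.1,14],[0.2,-0.1,14],[0.2,-0.1,14]],"spin":[0,0,0,0,0,0,0,0,0]}'
```

```text
clock: 7.4
eef_pos: [0.5255, 0.2724, 0.1529]
orientation: [0.0, 0.69, 0.724, 0.001]
wrist_force: [0.2, -0.5, -1.3]
grip_width: 0.173
finger_force: 20.0
```

```bash
python3 -m pendant '{"jaw":[0.1,0.1,0.1,0.1],"slide":[[0,0,0.2],[0,0,0.4],[0,0,0.5],[0,0,0.5]],"spin":[0,0,0,0]}'; python3 -m pendant '{"jaw":[0.1,0.1,0.1],"slide":[[0,0,0.2],[0,0,0.3],[0,0,0.3]],"spin":[0,0,0]}'
```

```text
clock: 7.8
eef_pos: [0.5246, 0.2719, 0.1466]
orientation: [-0.0, 0.69, 0.724, -0.0]
wrist_force: [-0.7, 1.0, -1.4]
grip_width: 0.169
finger_force: 20.0
clock: 8.1
eef_pos: [0.5248, 0.2719, 0.1439]
orientation: [0.0, 0.69, 0.724, 0.0]
wrist_force: [-1.1, -0.4, 0.5]
grip_width: 0.174
finger_force: 20.0
```

Force is just changing (z from about -1.7 to +0.5), so first contact is near the predicted height. A little more.

```bash
python3 -m pendant '{"jaw":[0.1,0.1,0.1],"slide":[[0,0,0.1],[0,0,0.15],[0,0,0.15]],"spin":[0,0,0]}'
python3 - <<'E'
from h import *
s=snapshot("scene");t=snapshot("top")
z=lambda im,x,y:cv2.resize(im[y:y+80,x:x+80],None,fx=5,fy=5,interpolation=cv2.INTER_CUBIC)
cv2.imwrite("pics/g3.png",np.hstack([z(s,310,150),z(t,200,205)]))
E
```

```text
clock: 8.4
eef_pos: [0.525, 0.2719, 0.1437]
orientation: [0.0, 0.69, 0.724, 0.0]
wrist_force: [-2.3, -2.8, 9.1]
grip_width: 0.174
finger_force: 20.0
```

View pics/g3.png

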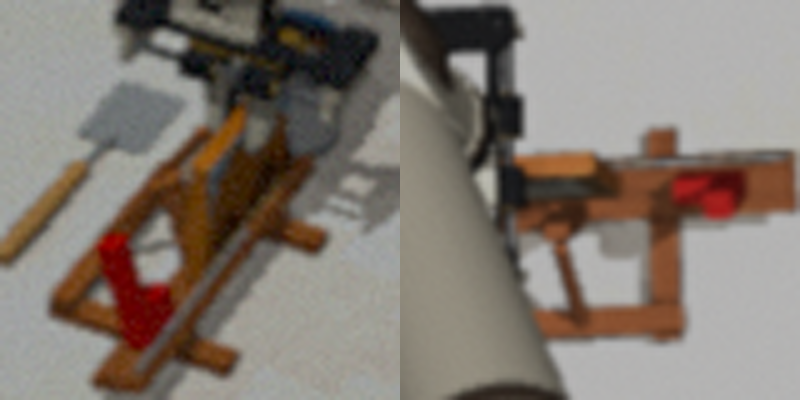

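Scene: the canvas stands in the ledge between lip (about 352,200) and rails, clear of the red stop; the contact height matches the prediction (front lower edge on the ledge). Next I'll loosen the grip slightly and let it lean back on the rear finger.

```bash
python3 -m pendant '{"jaw":[0.18,0.19,0.2,0.21,0.22,0.23,0.24,0.25,0.26,0.27,0.28,0.28],"slide":[[0,0,-0.1],[0,0,-0.1],[0,0,-0.1],[0,0,-0.1],[0,0,-0.1],[0,0,-0.1],[0,0,-0.1],[0,-0.1,-0.1],[0,-0.2,-0.1],[0,-0.3,-0.1],[0,-0.4,-0.1],[0,-0.5,-0.1]],"spin":[0,0,0,0,0,0,0,0,0,0,0,0]}' 5; python3 -m pendant '{"jaw":[0.3,0.3,0.3,0.3,0.3,0.3,0.3,0.3,0.3,0.3,0.3,0.3,0.3,0.3],"slide":[[0,-0.2,0],[0,-0.4,0],[0,-0.6,0],[0,-0.8,0],[0,-1,0],[0,-1.2,0],[0,-1.4,0],[0,-1.6,0],[0,-1.8,0],[0,-2,0],[0,-2.2,0],[0,-2.4,0],[0,-2.5,0],[0,-2.5,0]],"spin":[0,0,0,0,0,0,0,0,0,0,0,0,0,0]}'
python3 - <<'E'
from h import *
to(.492,.272,.145)
s=snapshot("scene");t=snapshot("top")
z=lambda im,x,y:cv2.resize(im[y:y+80,x:x+80],None,fx=5,fy=5,interpolation=cv2.INTER_CUBIC)
cv2.imwrite("pics/g4.png",np.hstack([z(s,310,150),z(t,200,205)]))
E
```

```text
clock: 9.7
eef_pos: [0.5196, 0.2717, 0.1432]
orientation: [-0.0, 0.69, 0.724, -0.0]
wrist_force: [0.1, -0.8, -0.5]
grip_width: 0.284
finger_force: 0.1
clock: 11.1
eef_pos: [0.4946, 0.2706, 0.1433]
orientation: [-0.0, 0.69, 0.724, 0.0]
wrist_force: [-0.3, -0.4, -1.5]
grip_width: 0.304
finger_force: 0.1
t 11.1 p [0.4946 0.2706 0.1433] ang 2.78 slide [ 0.16 -0.25 -0.17] spin None
```

View pics/g4.png

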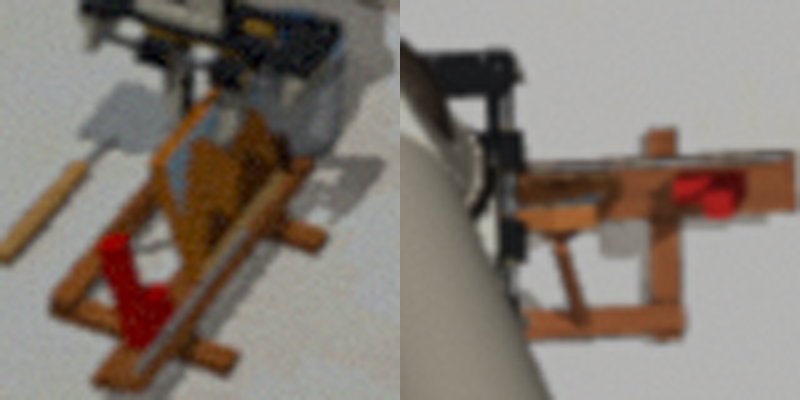

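The canvas has followed the fingers back and leans like the post, near end at scene (342,184) top to (348,204). I'll go a little further back and open until the pads are free.

```bash
python3 -m pendant '{"jaw":[0.32,0.34,0.36,0.38,0.4,0.4,0.4],"slide":[[0,-0.1,0],[0,-0.2,0],[0,-0.3,0],[0,-0.3,0],[0,-0.3,0],[0,-0.3,0],[0,-0.3,0]],"spin":[0,0,0,0,0,0,0]}'
python3 - <<'E'
from h import *
o=get_obs();print(o["eef_pos"],o["finger_force"],o["wrist_force"])
E
python3 -m pendant '{"jaw":[0.4,0.4,0.4,0.4,0.4,0.4,0.4],"slide":[[0,0,-0.5],[0,0,-1.5],[0,0,-4],[0,0,-8],[0,0,-12],[-4,0,-13],[-9,0,-13]],"spin":[0,0,0,0,0,0,0]}'
python3 - <<'E'
from h import *
A,t=rest(.5152,.2725,.048)
q=A.apply([.01,-.156-.010,.095])+t;print("post outer side top",q)
print("ydir",A.apply([0,1,0]))
to(q[0],q[1]-.02,.25)
E
```

```text
clock: 11.9
eef_pos: [0.4918, 0.2703, 0.1432]
orientation: [0.0, 0.69, 0.724, -0.0]
wrist_force: [0.1, -0.0, 1.3]
grip_width: 0.4
finger_force: 0.0
[0.49176894 0.27031797 0.14320132] 0.0 [ 0.08246537 -0.03799621  1.25956064]
clock: 12.6
eef_pos: [0.4975, 0.183, 0.2772]
orientation: [0.001, 0.688, 0.726, 0.004]
wrist_force: [1.4, -1.4, -1.4]
grip_width: 0.399
finger_force: 0.0
post outer side top [0.50334175 0.10573895 0.14344054]
ydir [-4.79815701e-02  9.98848221e-01  8.67361738e-19]
t 12.6 p [0.4975 0.183  0.2772] ang 3.1 slide [-9.75  0.04  2.68] spin None
```

```bash
python3 -m pendant '{"jaw":[0,0,0,0,0,0,0,0,0,0],"slide":[[-4,0.3,0],[-9,0.5,0],[-11.3,0.5,0],[-11.3,0.5,4],[-11.3,0.5,8],[-11.3,0.5,12],[-11.3,0.5,15],[-11.3,0.5,16.2],[-11.3,0.5,16.2],[-11.3,0.5,16.2]],"spin":[0,0,0,0,0,0,0,0,0,0]}'
python3 - <<'E'
from h import *
to(.508,.0962,.115,2.75)
s=snapshot("scene");t=snapshot("top")
z=lambda im,x,y:cv2.resize(im[y:y+80,x:x+80],None,fx=5,fy=5,interpolation=cv2.INTER_CUBIC)
cv2.imwrite("pics/g5.png",np.hstack([z(s,300,150),z(t,190,205)]))
E
```

```text
clock: 13.6
eef_pos: [0.5078, 0.0681, 0.1126]
orientation: [0.001, 0.69, 0.724, 0.001]
wrist_force: [0.7, -0.7, -0.1]
grip_width: 0.006
finger_force: 0.0
t 13.6 p [0.5078 0.0681 0.1126] ang 2.78 slide [ 2.81  0.16 -0.23] spin 0.03
```

View pics/g5.png

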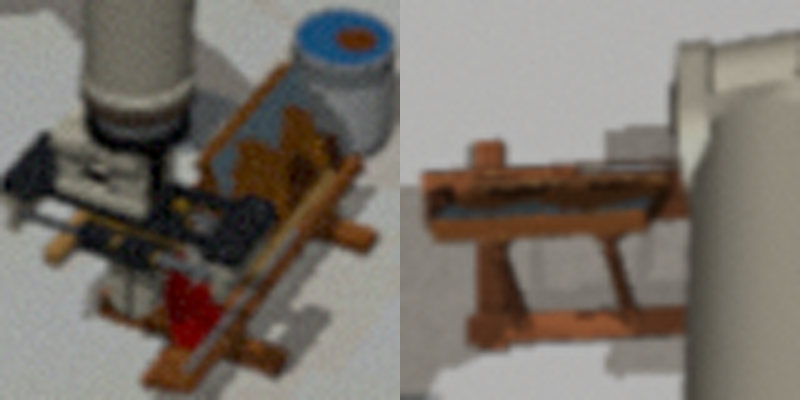

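The canvas stands by itself, leaning on the rails with its painted side out (scene centre about 352,182). The closed fingers are beside the red post at scene (325,207). Pushing along the ledge.

```bash
python3 -m pendant '{"jaw":[0,0,0,0,0,0,0,0,0,0,0,0,0,0,0,0],"slide":[[1,0,0],[2,0,0],[2.5,0,0],[3,0,0],[3.4,0,0],[3.8,0,0],[4.2,0,0],[4.6,0,0],[5,0,0],[5.4,0,0],[5.8,0,0],[6.2,0,0],[6.6,0,0],[7,0,0],[7.2,0,0],[7.2,0,0]],"spin":[0,0,0,0,0,0,0,0,0,0,0,0,0,0,0,0]}'; python3 -m pendant '{"jaw":[0,0,0,0],"slide":[[0.2,0,0],[0.4,0,0],[0.4,0,0],[0.4,0,0]],"spin":[0,0,0,0]}'
```

```text
clock: 15.3
eef_pos: [0.5029, 0.1402, 0.1112]
orientation: [-0.0, 0.69, 0.724, -0.0]
wrist_force: [0.7, -0.9, 0.1]
grip_width: 0.004
finger_force: 0.4
clock: 15.7
eef_pos: [0.5027, 0.1439, 0.1111]
orientation: [-0.0, 0.69, 0.724, -0.0]
wrist_force: [0.4, -1.3, 0.0]
grip_width: 0.006
finger_force: 0.8
```

```bash
for i in 1 ; do python3 -m pendant '{"jaw":[0,0,0],"slide":[[0.1,0,0],[0.2,0,0],[0.2,0,0]],"spin":[0,0,0]}'; python3 -m pendant '{"jaw":[0,0,0],"slide":[[0.1,0,0],[0.2,0,0],[0.2,0,0]],"spin":[0,0,0]}'; done
python3 - <<'E'
from h import *
s=snapshot("scene");t=snapshot("top")
z=lambda im,x,y:cv2.resize(im[y:y+80,x:x+80],None,fx=5,fy=5,interpolation=cv2.INTER_CUBIC)
cv2.imwrite("pics/g6.png",np.hstack([z(s,310,150),z(t,185,205)]))
E
```

```text
clock: 16.0
eef_pos: [0.5026, 0.1458, 0.1111]
orientation: [-0.0, 0.69, 0.724, -0.0]
wrist_force: [1.0, -1.9, 0.2]
grip_width: 0.006
finger_force: 1.1
clock: 16.3
eef_pos: [0.5025, 0.1477, 0.1111]
orientation: [-0.0, 0.69, 0.724, -0.0]
wrist_force: [-0.6, -3.7, 1.0]
grip_width: 0.003
finger_force: 1.4
```

View pics/g6.png

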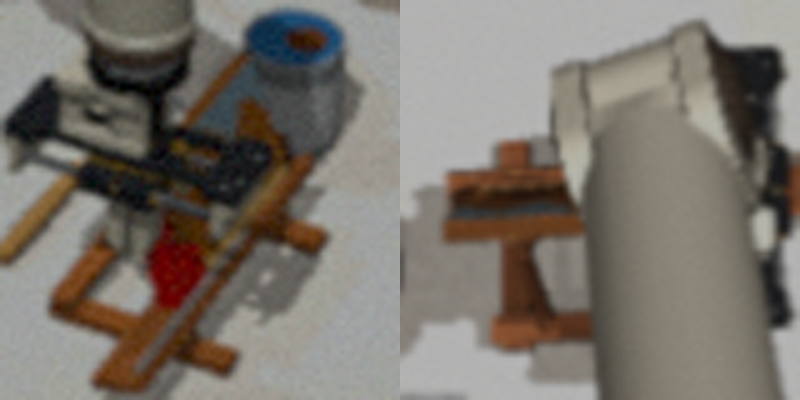

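The red stop has reached the canvas's near edge (scene 345,200). Force is rising, so I'll push until it meets the fixed stop.

```bash
for i in 1 ; do python3 -m pendant '{"jaw":[0,0,0],"slide":[[0.1,0,0],[0.1,0,0],[0.1,0,0]],"spin":[0,0,0]}'; python3 -m pendant '{"jaw":[0,0,0],"slide":[[0.1,0,0],[0.1,0,0],[0.1,0,0]],"spin":[0,0,0]}'; done
```

```text
clock: 16.7
eef_pos: [0.5025, 0.1477, 0.1111]
orientation: [0.0, 0.69, 0.724, -0.001]
wrist_force: [-0.8, -3.9, 1.9]
grip_width: 0.004
finger_force: 2.5
clock: 17.0
eef_pos: [0.5025, 0.1478, 0.1112]
orientation: [0.0, 0.69, 0.724, -0.001]
wrist_force: [-1.2, -7.2, 3.2]
grip_width: 0.007
finger_force: 3.6
```

It has stalled with rising force at y = 0.1477 (0.147 predicted), so the canvas is held against the fixed stop. Backing off and verifying.

```bash
python3 -m pendant '{"jaw":[0,0,0,0,0,0,0,0,0,0,0,0,0,0,0],"slide":[[-0.5,0,0],[-1.5,0,0],[-3,0,0],[-4,0,-2],[-5,0,-6],[-6,0,-10],[-10,0,-15],[-15,0,-17],[-20,0,-17],[-25,0,-17],[-30,0,-17],[-33,0,-17],[-35,0,-17],[-35,0,-17],[-35,0,-17]],"spin":[0,0,0,0,0,0,0,0,0,0,0,0,0,0,0]}'
python3 - <<'E'
from h import *
s=snapshot("scene");t=snapshot("top")
cv2.imwrite("pics/f_s.png",s);cv2.imwrite("pics/f_t.png",t)
A,o=rest(.5152,.2725,.048);o=np.array(o)
def draw(n,im,x,y):
    c=cv2.resize(im[y:y+80,x:x+80],None,fx=5,fy=5,interpolation=cv2.INTER_CUBIC)
    P=[(a,.01+b,h) for a in(0,.016) for b in(-.075,.075) for h in(0,.11)]+[(.01,-.105,.095)]
    for p in (proj(A.apply(P)+o,n)-[x,y]+.4)*5: cv2.circle(c,tuple(int(v) for v in p),3,(255,255,0),1)
    return c
cv2.imwrite("pics/g7.png",np.hstack([draw("scene",s,310,150),draw("top",t,190,210)]))
E
```

```text
clock: 18.5
eef_pos: [0.519, -0.2002, 0.2809]
orientation: [-0.0, 0.69, 0.724, 0.0]
wrist_force: [0.2, 0.6, -0.2]
grip_width: 0.004
finger_force: 0.0
```

View pics/g7.png

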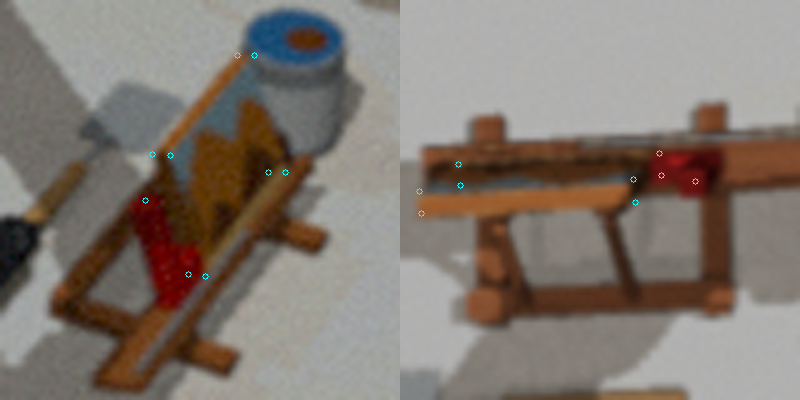

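The result matches the predicted seated corners to about a pixel (canvas top edge at scene 341–358, 161–181; post top at 339,190). I can't resolve a few mm of gap at the bottom, so I'll nudge the face gently towards the rails to seat it.

```bash
python3 -m pendant '{"jaw":[0,0,0,0,0,0,0,0,0,0,0,0,0,0,0,0],"slide":[[5,3,0],[10,6,0],[15,7,0],[20,8,0],[25,8,0],[30,8,0],[35,8,0],[40,8,0],[45,8,0],[48.5,8,0],[48.5,8,5],[48.5,8,9],[48.5,8,13],[48.5,8,16],[48.5,8,17.2],[48.5,8,17.2]],"spin":[0,0,0,0,0,0,0,0,0,0,0,0,0,0,0,0]}'
python3 -c "
from h import *
to(.532,.283,.108,2.75)"
```

```text
clock: 20.2
eef_pos: [0.5739, 0.289, 0.1074]
orientation: [-0.001, 0.689, 0.725, -0.002]
wrist_force: [0.2, -0.2, 0.5]
grip_width: 0.007
finger_force: 0.0
t 20.2 p [0.5739 0.289  0.1074] ang 2.89 slide [-0.39 -4.21 -0.04] spin 0.14
```

```bash
python3 -m pendant '{"jaw":[0,0,0,0,0,0,0,0],"slide":[[-0.4,-1,0],[-0.4,-2,0],[-0.4,-2.6,0],[-0.4,-3,0],[-0.4,-3.4,0],[-0.4,-3.7,0],[-0.4,-3.9,0],[-0.4,-3.9,0]],"spin":[0,0,0,0,0,0,0,0]}'; python3 -m pendant '{"jaw":[0,0,0],"slide":[[0,-0.2,0],[0,-0.3,0],[0,-0.3,0]],"spin":[0,0,0]}'
```

```text
clock: 21.0
eef_pos: [0.537, 0.2826, 0.1092]
orientation: [-0.0, 0.69, 0.724, -0.0]
wrist_force: [-0.5, -0.5, -0.3]
grip_width: 0.003
finger_force: 0.0
clock: 21.3
eef_pos: [0.534, 0.2824, 0.1091]
orientation: [-0.0, 0.69, 0.724, -0.0]
wrist_force: [-0.2, -0.2, -0.2]
grip_width: 0.005
finger_force: 0.0
```

```bash
for i in 1;do python3 -m pendant '{"jaw":[0,0,0],"slide":[[0,-0.2,0],[0,-0.3,0],[0,-0.3,0]],"spin":[0,0,0]}'; python3 -m pendant '{"jaw":[0,0,0],"slide":[[0,-0.1,0],[0,-0.2,0],[0,-0.2,0]],"spin":[0,0,0]}';done
```

```text
clock: 21.6
eef_pos: [0.531, 0.2823, 0.1092]
orientation: [-0.0, 0.69, 0.724, -0.0]
wrist_force: [-0.8, -0.1, 0.3]
grip_width: 0.004
finger_force: 0.0
clock: 21.9
eef_pos: [0.529, 0.2822, 0.1092]
orientation: [-0.0, 0.69, 0.724, -0.0]
wrist_force: [-0.5, 0.3, 0.5]
grip_width: 0.007
finger_force: 0.0
```

```bash
for i in 1;do python3 -m pendant '{"jaw":[0,0,0],"slide":[[0,-0.1,0],[0,-0.2,0],[0,-0.2,0]],"spin":[0,0,0]}'; python3 -m pendant '{"jaw":[0,0,0],"slide":[[0,-0.1,0],[0,-0.2,0],[0,-0.2,0]],"spin":[0,0,0]}'|grep -E "eef|wrist";done
```

```text
clock: 22.2
eef_pos: [0.527, 0.2821, 0.1092]
orientation: [-0.0, 0.69, 0.724, -0.0]
wrist_force: [0.3, 0.5, 0.2]
grip_width: 0.003
finger_force: 0.0
eef_pos: [0.525, 0.282, 0.1092]
wrist_force: [-0.1, -0.6, -0.1]
```

```bash
python3 -m pendant '{"jaw":[0,0,0],"slide":[[0,-0.1,0],[0,-0.1,0],[0,-0.1,0]],"spin":[0,0,0]}'|grep -E "eef|wrist"
```

```text
eef_pos: [0.5242, 0.282, 0.1092]
wrist_force: [-0.5, 0.0, -0.5]
```

```bash
python3 -m pendant '{"jaw":[0,0,0],"slide":[[0,-0.1,0],[0,-0.2,0],[0,-0.2,0]],"spin":[0,0,0]}'|grep -E "eef|wrist"; python3 -m pendant '{"jaw":[0,0,0],"slide":[[0,-0.1,0],[0,-0.2,0],[0,-0.2,0]],"spin":[0,0,0]}'|grep -E "eef|wrist"
```

```text
eef_pos: [0.5235, 0.2818, 0.1096]
wrist_force: [4.3, 0.5, -1.5]
eef_pos: [0.5232, 0.2819, 0.1104]
wrist_force: [7.7, -0.8, 0.4]
```

```bash
python3 -m pendant '{"jaw":[0,0,0],"slide":[[0,-0.1,0],[0,-0.1,0],[0,-0.1,0]],"spin":[0,0,0]}'|grep -E "eef|wrist"
```

```text
eef_pos: [0.5231, 0.2818, 0.1107]
wrist_force: [8.6, 0.4, -1.3]
```

Firm contact at 0.5235 with 8 N and no give, so the canvas is seated against the rails. Retreating.

```bash
python3 -m pendant '{"jaw":[0,0,0,0,0,0,0,0,0,0],"slide":[[0,0.3,0],[0,1,0],[0,2.5,0],[0,5,0],[0,6,-3],[0,6,-7],[0,6,-12],[0,6,-16],[0,6,-16],[0,6,-16]],"spin":[0,0,0,0,0,0,0,0,0,0]}'|grep -E "clock|eef|wrist"
python3 - <<'E'
from h import *
s=snapshot("scene")
cv2.imwrite("pics/g8.png",cv2.resize(s[150:230,310:390],None,fx=5,fy=5,interpolation=cv2.INTER_CUBIC))
g=lambda f:cv2.GaussianBlur(f[150:230,310:352],(3,3),0).astype(float)
d=np.abs(g(s)-g(cv2.imread("pics/f_s.png"))).max(2)
print("changed px:",(d>50).sum(),d.max())
E
```

```text
clock: 24.7
eef_pos: [0.579, 0.2851, 0.2701]
wrist_force: [-0.1, -0.4, -0.8]
changed px: 870 138.0
```

View pics/g8.png

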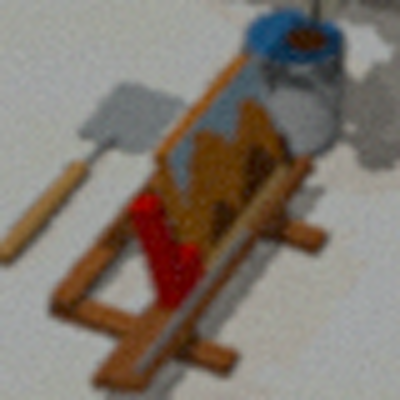

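The canvas (near top corner at scene 342,181) stands flat on the rails between the stops, the red stop touches its edge (350,202), and the arm is clear. Handing in.

```bash
python3 -c "
from workcell import *
print(job_done())"
```

```text
the job is handed in; nothing more can be done
None
```

I stood the rock canvas on the easel ledge, painted side out and leaning on the rails, and pushed the red stop up until it held the canvas against the fixed stop; I handed the job in at about 25 s with the arm clear, and the judge returned no verdict.

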